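Set out an optical line between a lamp house and a detector

ROBOT

A 6-joint arm with a two-finger parallel gripper is mounted at the origin on the work surface. World frame = base frame: x ahead of the robot, y to its left, z up, the work surface at z = 0. Lengths are in mm, angles in rad, forces in N, time in s.
With the tool pointing down it reaches from about 325 to 900 mm from the base axis. Payload 6.1 kg.
Tool frame: the origin (TCP) lies at the very end of the fingers, on their centre line; the grasp point (between the pads) lies 19 mm behind it; z points along the fingers, y is the direction in which the jaws open and shut (so a half turn about z gives the same grasp; the last joint's range is limited). The gripper opens to 87 mm and grips with 3 to 60 N. Pads are 19 mm wide; open, the fingers measure 117 mm over their backs; the gripper's body (75 mm by 190 mm) begins 51 mm behind the grasp point.
Start: joints at [1.148, 0.22, 1.526, -0, 1.395, -0.126], TCP at [182.787, 597.666, 222.538] pointing down, gripper open.
Joint ranges: [-2.98, 2.98], [-0.91, 2.08], [0.09, 2.57], [-1.24, 4.39], [0.2, 2.65], [-2.68, 2.68]. Speed limits (rad/s): [2.57, 2.57, 3.01, 3.14, 3.14, 3.14].

INTERFACE

Orientations are given as a rotation vector (axis times angle).
In Python, from bench import get_obs, snapshot, calibration, finish_job, search_frame gives the robot as it stands.
- The arm moves only by the tool play_rows, never from a script. Its arguments are lists of equal length, an entry for each row: "translation": the shift along the world's x, y, z in m, a list of three; "dr": the turn, a rotation vector about the world's x, y, z in rad, a list of three; "claw": the finger opening in m, from 0 to 0.087. In form: {"translation": [[tx, ty, tz], ...], "dr": [[rx, ry, rz], ...], "claw": [claw, ...]}. A call has 1 to 10 rows; each row shifts and turns the commanded pose from where the row before left it; what a row does not reach is not made up. A row lasts 1/8 s, in which the tool goes at most 62.5 mm and 10.7 degrees, less where a joint would pass 70% of its speed; a pose out of reach is approached as far as the arm can. A call is refused whole if a number of a shift passes 0.0625 or a number of a turn 0.188, either way. A call with a gripper value outside its range is refused whole. The fingers move at their own pace and stop on an object; "grip_force" is the grip in N (left out, the last holds). Time passes only in rows, so rows that do not move let the fingers close. It gives the time, the measured TCP pose, the force and the opening at its end, in the units of the state.
- get_obs(): the state, without advancing time (a new reading comes with each control period).
- snapshot(name): name is "side" or "top" or "wrist"; returns (picture, depth): 420x560x3 uint8, red, green, blue; 420x560 float32, mm along the optical axis (not along the pixel's ray), 0 where there is no reading.
- calibration(name): a dict with "mtx" (3x3 intrinsics, pixels), "extrinsics" (4x4, takes a point from camera to world coordinates). Camera axes: x right, y up, looking along -z (the intrinsics and any distortion apply to the point x, -y, -z); pixel columns grow to the right and rows downward; lengths in mm; the calibration is good to about 2 mm. The wrist camera is an equidistant fisheye: a pixel r from the principal point sees the ray r / f radians off the axis. A picture is of the moment at which its call begins: read the wrist's pose just before it. calibration takes no time and is no camera call; for the wrist camera it gives the pose at the moment of the call.
- finish_job(): hands the job in, once; it reports no verdict.
Trained networks look in the newest picture that a camera, given by its name, has taken for a name from the list of things; names that differ only in an ending like _2 or _b are one class to them, and where a whole thing is asked for, a point or a joint stands for the part that bears it (a point fixed in the world has none). Each returns a list of dicts, best first, with "conf" (0 to 1); they miss things now and then, are a little off and sometimes report something else, mostly with a low value. They report only what shows in the picture. A call takes as long as a camera call. They do not tell look-alikes from the thing itself.
- search_frame(target, camera): "position" ([x, y, z] in mm, in world coordinates, good to about 4 mm: the middle of the surface that is visible of it).
The state is a dict: "t": time; "q": joint angles; "dq": joint speeds; "tau": joint torques, N m; "tcp_pos": TCP position; "tool_rot": TCP orientation; "wrist_force": force on the tool from outside, world axes, zero at the start; "torque": the same for the moment, N m; "opening": finger opening in mm.
Only numpy, scipy, OpenCV 4.12 (cv2) and the standard library are available. Lean on these libraries where they do the work, as an engineer would, in place of code of your own. Each camera call takes 0.05 s, during which the arm holds its last target.

TASK

Set up the optical line on the black rail: stand the pinhole plate on the marked seat next to the lamp house, the lens on the middle seat, and the white diffuser on the seat next to the ball detector, each centred on its seat's cross and facing square along the rail so that light passes through them in turn. Put the finned cooling cap centrally on top of the lamp house. Set everything down without dropping it, let go, and leave the bottle, the screwdriver and the parts tray where they are.

Things in the scene. Friction and masses are not known exactly. Their poses are not given: they have to be found in the camera images.
- rail: Black rail fixed to the bench, 90 mm (x) by 540 mm (y), 8 mm thick. Origin: centre of its underside. Three seats are marked on top by white outlines (80 x 77 mm) with a cross; centres at x = 0, y = -115, 0, +115 mm, top 8 mm above the origin. Lamp house and detector stand at its ends (y = +225 and -225 mm), either way round.
- lamp: Lamp house, fixed on one end of the rail: upright grey cylinder 56 mm in diameter and 90 mm high, with a green glass band all round, flat bare top. Origin: centre of its underside (on the rail's top); its flat top is 90 mm above that.
- detector: Detector, fixed on the other end of the rail: white ball 54 mm in diameter on a short post and round foot, 89 mm high in all. Origin: centre of its underside (on the rail's top).
- pinhole_mid (a point): Pinhole stand, loose, about 0.25 kg: square bare-metal plate (54 mm, with a small dark hole) upright on a square 54 mm base. 112 mm high. Point: its centre, 56 mm above its underside. On top a carrying tab, 24 mm along x, 12 mm thick along y, from 28 to 56 mm above the point: pinch it across y at about 42 mm. z is up; light passes along y, front and back alike.
- lens_mid (a point): Lens stand, loose, about 0.25 kg: round glass lens in a dark ring (57 mm) upright on a round base 60 mm in diameter. 112 mm high. Point: its centre, 56 mm above its underside. On top a carrying tab, 24 mm along x, 12 mm thick along y, from 28 to 56 mm above the point: pinch it across y at about 42 mm. z is up; light passes along y, front and back alike.
- diffuser_mid (a point): Diffuser stand, loose, about 0.25 kg: white pane in a dark frame 66 mm wide, upright on an oblong base, 72 mm along x and 40 mm along y. 112 mm high. Point: its centre, 56 mm above its underside. On top a carrying tab, 24 mm along x, 12 mm thick along y, from 28 to 56 mm above the point: pinch it across y at about 42 mm. z is up; light passes along y, front and back alike.
- cap_mid (a point): Cooling cap, loose, about 0.12 kg: finned metal disc 60 mm in diameter, 12 mm thick (fins to 15 mm), with a black upright stem 16 mm in diameter in its middle, up to 50 mm total height. The point is its centre, 25 mm above its underside; grip the stem about 14 mm above the point. z points up. Its flat underside simply rests on the lamp house's flat top; nothing locates it.
- bottle: Bystander: small amber bottle, 44 mm in diameter, 85 mm high, loose. Origin: centre of its underside.
- screwdriver: Bystander: screwdriver 170 mm long lying on the bench beyond the rail, loose. Its length is along its x, handle to -x; origin near its middle, at the bench.
- tray: Bystander: open grey parts tray 70 x 100 x 30 mm, loose. Origin: centre of its underside.
Things that resemble listed ones, but are neither listed nor needed, are in the scene too. What is shaped like the part that bears lens_mid but blue is not meant.

How it is judged (in metres and radians):
At the end, for the whole second after the job is handed in: Pinhole next to the lamp, lens in the middle, diffuser next to the detector: upright, within 13 mm of the seat's centre each way and 0.2 rad of square; cap flat on the lamp within 10 mm of its axis; all released and at rest (x of pinhole_mid in the frame of rail between -0.013 and 0.013 m and z of pinhole_mid in the frame of rail between 0.059 and 0.069 m and angle between each of pinhole_mid, lens_mid, diffuser_mid, cap_mid's own z axis and vertical below 0.1 rad and angle between the y axis of each of pinhole_mid, lens_mid, diffuser_mid and the y axis of rail, either way round below 0.2 rad and x of lens_mid in the frame of rail between -0.013 and 0.013 m and z of lens_mid in the frame of rail between 0.059 and 0.069 m and x of diffuser_mid in the frame of rail between -0.013 and 0.013 m and z of diffuser_mid in the frame of rail between 0.059 and 0.069 m and y of lens_mid in the frame of rail between -0.013 and 0.013 m and horizontal distance between cap_mid and lamp below 0.01 m and z of cap_mid in the frame of lamp between 0.11 and 0.12 m and ((y of lamp in the frame of rail above 0 m and y of pinhole_mid in the frame of rail between 0.102 and 0.128 m and y of diffuser_mid in the frame of rail between -0.128 and -0.102 m) or (y of lamp in the frame of rail below 0 m and y of pinhole_mid in the frame of rail between -0.128 and -0.102 m and y of diffuser_mid in the frame of rail between 0.102 and 0.128 m)) and linear speed of each of pinhole, lens, diffuser, cap below 0.02 m/s); the robot touches nothing.
It fails at once if a moved optic or the cap is dropped or knocked over (falls free of the fingers faster than 0.6 m/s, a drop of about 18 mm) ((linear speed of pinhole above 0.6 m/s and contact force between pinhole and the fingers below 0.02 N) or (linear speed of lens above 0.6 m/s and contact force between lens and the fingers below 0.02 N) or (linear speed of diffuser above 0.6 m/s and contact force between diffuser and the fingers below 0.02 N) or (linear speed of cap above 0.6 m/s and contact force between cap and the fingers below 0.02 N)).
It fails at once if the bottle, screwdriver or tray is pushed more than 20 mm from its place (distance of any of bottle, screwdriver, tray from where it was at the start of the episode above 0.02 m).
It also fails if it takes over 106 s, if anything falls off the work surface, if the arm or the gripper's body presses on something with over 40 N, if the wrist force passes 120 N, or if a joint passes its speed limit or range.

## Working session

There is one attempt and no reset: what is moved stays moved. The work goes in short steps, Python scripts to look and compute and a tool call to move; the robot and the scene stay as the last step left them, time stands still between calls to the robot, and variables do not carry over. Pictures are saved under pics/ and viewed, and the job is handed in when it is done.

Besides the shell and the picture viewer there is one more tool, called after ">>>" as name(argument=value, ...), one argument or row to a line, values as JSON. play_rows: Moves the arm, as the interface text tells. Its arguments: {"type":"object","properties":{"translation":{"type":"array"},"dr":{"type":"array"},"claw":{"type":"array"},"grip_force":{"type":"number"}},"required":["translation","dr","claw"]}

```bash
mkdir -p pics; ls
python3 - <<'E'
from bench import *
import cv2
print(get_obs())
for n in ['side','top','wrist']:
    p,d=snapshot(n); cv2.imwrite(f'pics/{n}0.png',p[:,:,::-1]); 
    c=calibration(n); print(n,c)
    for t in ['rail','lamp','detector','pinhole_mid','lens_mid','diffuser_mid','cap_mid','bottle','screwdriver','tray']:
        if n=='wrist':continue
        print(n,t,[( [round(v) for v in r['position']],round(r['conf'],2)) for r in search_frame(t,n)])
E
```

```text
pics
{'t': 0.0, 'q': array([ 1.14790677e+00,  2.21235121e-01,  1.52765321e+00, -1.79233266e-05,
        1.39469584e+00, -1.26094888e-01]), 'dq': array([ 0.00016209, -0.00095552,  0.00151311,  0.0011737 ,  0.00069419,
       -0.00030769]), 'tau': array([-2.04920698e-04, -4.94625735e+01, -3.87377107e+01,  6.99182739e-02,
        5.72884502e-02, -1.36506333e-04]), 'tcp_pos': array([182.52614488, 597.08208639, 221.40941149]), 'tool_rot': array([-4.64412338e-01, -3.10654658e+00,  3.01816866e-03]), 'wrist_force': array([-0.42419394,  0.77396048,  0.41681933]), 'torque': array([-0.0167465 , -0.01817318, -0.02128766]), 'opening': 86.83208637740246}
side {'mtx': array([[536.94494206,   0.        , 279.50493965],
       [  0.        , 536.94494206, 217.11882859],
       [  0.        ,   0.        ,   1.        ]]), 'extrinsics': array([[ 9.96496486e-01,  6.47928348e-02, -5.28832821e-02,
         4.74517031e+02],
       [-7.98244903e-02,  5.48150534e-01, -8.32561735e-01,
        -1.08719661e+03],
       [-2.49560357e-02,  8.33866225e-01,  5.51402136e-01,
         7.94130236e+02],
       [ 0.000
[... 1295 characters left out ...]
67)]
top cap_mid [([542, 218, 89], 0.72), ([444, 100, 12], 0.55)]
top bottle [([491, -372, 58], 0.69)]
top screwdriver [([802, 20, 19], 0.66)]
top tray [([507, 409, 4], 0.96)]
wrist {'mtx': array([[325.1922621 ,   0.        , 280.71441816],
       [  0.        , 325.1922621 , 209.39013571],
       [  0.        ,   0.        ,   1.        ]]), 'extrinsics': array([[ 2.92065756e-01, -9.12958699e-01, -2.84963168e-01,
         1.03886000e+02],
       [ 9.56398168e-01,  2.78915803e-01,  8.66517085e-02,
         6.21318180e+02],
       [ 3.71299810e-04, -2.97846249e-01,  9.54613783e-01,
         3.84074052e+02],
       [ 0.00000000e+00,  0.00000000e+00,  0.00000000e+00,
         1.00000000e+00]])}
```

View pics/side0.png

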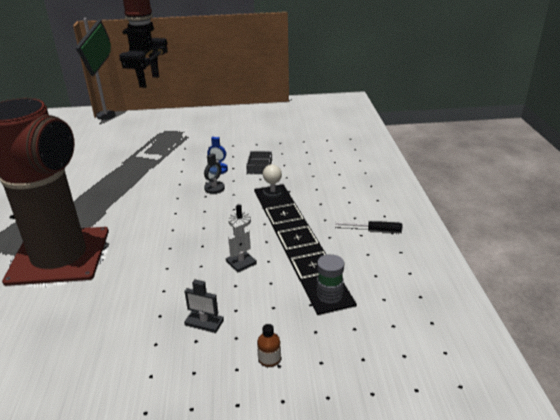

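View pics/top0.png

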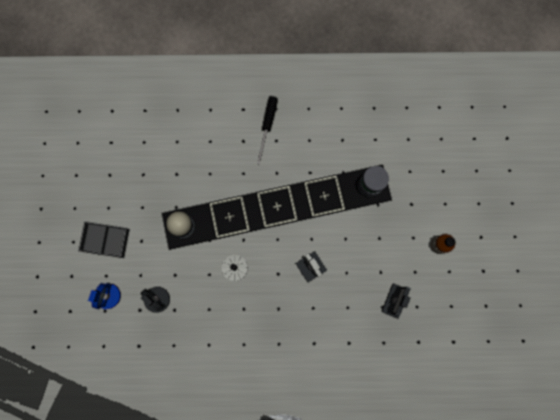

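View pics/wrist0.png

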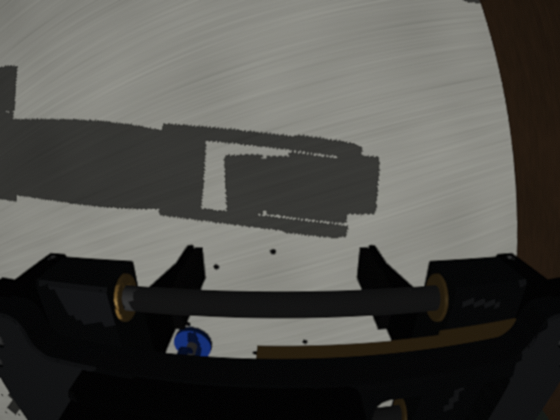

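The side view shows the lamp with its green band at the near rail end (330,275) and the ball detector at the far end (272,175). There are two lens candidates: the dark stand at top (155,298) / side (213,175), and a blue one at top (105,296). The dark stand is the one meant, since blue is excluded. The other parts in the top view are the pinhole (311,265), diffuser (396,300) and cap (234,268). I'll enlarge these and measure from depth.

```bash
cat > h.py <<'E'
from bench import *
import cv2, numpy as np
def cloud(n,d,c):
    K=c['mtx'];E=c['extrinsics']
    v,u=np.mgrid[0:420,0:560]
    x=(u-K[0,2])/K[0,0]*d; y=-(v-K[1,2])/K[1,1]*d
    P=np.stack([x,y,-d,np.ones_like(d)],-1)@E.T
    P=P[...,:3]; P[d<=0]=np.nan
    return P
def plane(n,u,v,z,c):
    K=c['mtx'];E=c['extrinsics']
    r=E[:3,:3]@np.array([(u-K[0,2])/K[0,0],-(v-K[1,2])/K[1,1],-1]); o=E[:3,3]
    return o+r*(z-o[2])/r[2]
E
python3 - <<'E'
from h import *
out={}
for n in ['top','side']:
    p,d=snapshot(n); c=calibration(n); P=cloud(n,d,c); np.savez(f'{n}0.npz',p=p,d=d,P=P)
    for nm,(x,y),zr in [('pin',(445,-78),(88,118)),('lens',(375,272),(88,118)),('diff',(366,-266),(88,118)),('cap',(445,98),(22,58)),('capdisc',(445,98),(8,18)),('lamp',(628,-220),(85,104)),('det',(540,215),(60,104)),
       ('pinbase',(445,-78),(3,14)),('lensbase',(375,272),(3,14)),('diffbase',(366,-266),(3,14))]:
        m=(np.hypot(P[...,0]-x,P[...,1]-y)<55)&(P[...,2]>zr[0])&(P[...,2]<zr[1])
        Q=P[m]
        if len(Q)<3: print(n,nm,len(Q));continue
        r=cv2.minAreaRect(Q[:,:2].astype(np.float32))
        print(n,nm,len(Q),Q.mean(0).round(1),Q.min(0).round(),Q.max(0).round(),'rect',np.round(r[0],1),np.round(r[1],1),round(r[2],1))
p=np.load('top0.npz')['p'][:,:,::-1]
a=cv2.resize(p[160:255,155:400],None,fx=3.2,fy=3.2,interpolation=cv2.INTER_CUBIC)
cv2.imwrite('pics/rail.png',a)
a=cv2.resize(p[240:325,80:280],None,fx=4,fy=4,interpolation=cv2.INTER_CUBIC)
b=cv2.resize(p[240:325,230:430],None,fx=4,fy=4,interpolation=cv2.INTER_CUBIC)
b=cv2.resize(np.vstack([a,b])[:680],(706,600))
cv2.imwrite('pics/parts.png',b)
s=np.load('side0.npz')['p'][:,:,::-1]
cv2.imwrite('pics/sidecrop.png',cv2.resize(s[125:345,165:365],None,fx=2.7,fy=2.7,interpolation=cv2.INTER_CUBIC))
E
```

```text
top pin 77 [446.5 -76.8 109. ] [428. -90.  88.] [465. -63. 117.] rect [447.  -77.4] [46. 12.] 31.6
top lens 97 [376.2 277.8 107.9] [364. 267.  89.] [388. 292. 117.] rect [376.6 278.9] [24.6 13.1] 44.1
top diff 102 [ 366.  -267.7  107. ] [ 344. -281.   88.] [ 391. -255.  117.] rect [ 366.6 -269.8] [13.3 52.1] 65.9
top cap 43 [446.3  99.6  49. ] [439.  92.  29.] [454. 106.  55.] rect [446.5 100.1] [14.8 13.9] 62.4
top capdisc 457 [446.3 100.2  12.7] [417.  70.   8.] [491. 130.  18.] rect [448.9  94.4] [59.  71.3] 24.9
top lamp 508 [ 634.8 -219.    97.9] [ 608. -247.   85.] [ 662. -192.  104.] rect [ 636.1 -219.8] [53.1 55.4] 44.1
top det 461 [541.5 217.1  87.8] [518. 193.  65.] [570. 247. 101.] rect [543.6 219.3] [51.9 51.3] 44.1
top pinbase 459 [446.3 -74.7   8.6] [ 392. -132.    3.] [498. -25.  14.] rect [445.2 -79.8] [105.4 106.6] 81.9
top lensbase 414 [378.  270.    8.5] [322. 218.   3.] [429. 326.  14.] rect [376.  273.5] [103.1 104.5] 19.7
top diffbase 361 [ 364.7 -260.9    8.3] [ 312. -320.    3.] [ 420. -213.   14.] rect [ 366.4 -264.9] [106.3 101.5] 49.2
side pin 131 [443.4 -8
[... 365 characters left out ...]
rect [442.2  98.6] [15.4 15.2] 72.2
side capdisc 195 [443.2  98.   13.2] [413.  70.   8.] [472. 133.  18.] rect [442.6 102. ] [62.9 58.5] 87.6
side lamp 466 [ 632.  -224.3   96.5] [ 606. -247.   85.] [ 661. -191.  102.] rect [ 633.8 -219.9] [55.9 54.2] 84.2
side det 270 [539.  207.   81.6] [515. 189.  60.] [565. 236. 100.] rect [537.8 213.7] [45.5 48.7] 53.8
side pinbase 314 [444.7 -87.5  10. ] [ 399. -132.    3.] [498. -34.  14.] rect [448.9 -84.1] [98.4 90. ] 19.0
side lensbase 188 [371.8 271.7   9.2] [320. 222.   3.] [425. 316.  14.] rect [372.2 274.4] [101.3  94.4] 15.5
side diffbase 467 [ 364.  -275.9   10.3] [ 312. -320.    3.] [ 417. -227.   14.] rect [ 367.7 -276.1] [107.4  86. ] 9.2
```

View pics/rail.png

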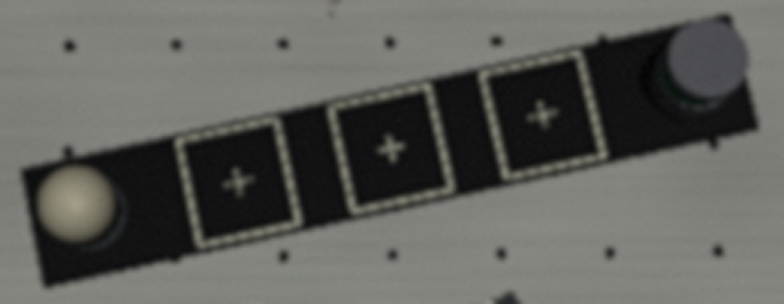

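View pics/parts.png

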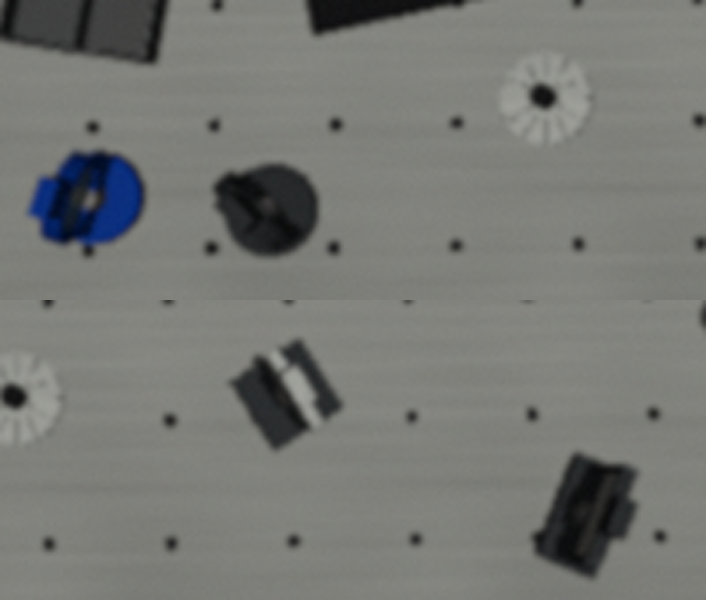

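View pics/sidecrop.png

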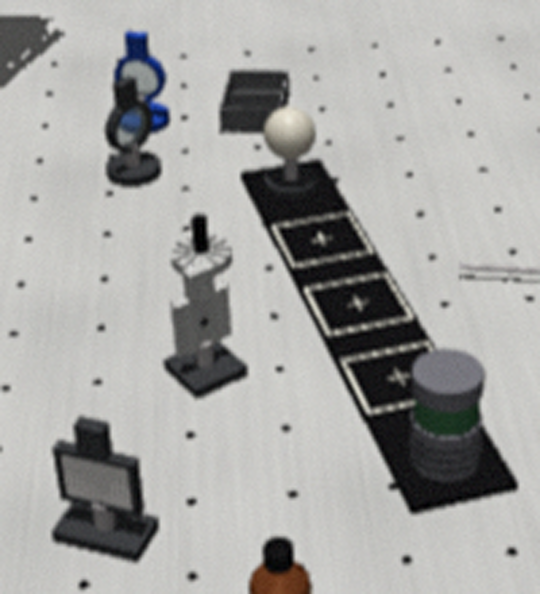

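```bash
cat > m.py <<'E'
from h import *
T=np.load('top0.npz');S=np.load('side0.npz')
c=calibration('top')
X=[plane('top',155+(u+.5)/3.2-.5,160+(v+.5)/3.2-.5,8,c) for u,v in[(238,182),(390,148),(542,115)]]
print('crosses',np.round(X,1)); dv=X[0]-X[2]; print('rail y ang',np.degrees(np.arctan2(dv[1],dv[0])),np.linalg.norm(dv)/2)
u=dv/np.linalg.norm(dv); print('lamp pred',X[1]-225*u,'det',X[1]+225*u)
for nm,(x,y) in [('pin',(445,-78)),('lens',(375,275)),('diff',(366,-268))]:
  for n,A in(('top',T),('side',S)):
    P=A['P'];m=(np.hypot(P[...,0]-x,P[...,1]-y)<40)&(P[...,2]>108)&(P[...,2]<122)
    Q=P[m]; r=cv2.minAreaRect(Q[:,:2].astype(np.float32)); 
    C=np.cov(Q[:,:2].T);w,V=np.linalg.eigh(C);a=np.degrees(np.arctan2(V[1,1],V[0,1]))
    print(nm,n,len(Q),Q.mean(0).round(1),'rect',np.round(r[0],1),np.round(r[1],1),'pca',round(a,1),'sd',np.sqrt(12*w).round(1))
E
python3 m.py
```

```text
crosses [[ 5.654e+02  1.118e+02  8.000e+00]
 [ 5.894e+02 -3.000e-01  8.000e+00]
 [ 6.127e+02 -1.132e+02  8.000e+00]]
rail y ang 101.88292017170505 114.96107138834515
lamp pred [ 635.69750448 -220.47194435    8.        ] det [543.03688693 219.88474057   8.        ]
pin top 61 [446.8 -77.3 112.2] rect [446.6 -77.7] [23.5 11.9] pca -149.7 sd [12.3 23.9]
pin side 47 [443.9 -78.4 111.6] rect [442.3 -77.1] [24.8 15.9] pca -141.9 sd [13.9 25.4]
lens top 72 [376.4 279.3 111.6] rect [376.4 279. ] [24.  12.6] pca -137.1 sd [13.2 24.5]
lens side 28 [372.8 277.6 112. ] rect [373.2 277.9] [23.8 16.8] pca -135.3 sd [16.2 25.3]
diff top 68 [ 366.1 -269.3  112.1] rect [ 365.9 -269.4] [13.2 23.8] pca 155.2 sd [13.1 24.9]
diff side 67 [ 363.7 -269.9  111.7] rect [ 364.1 -268.9] [14.8 25.4] pca 151.7 sd [15.7 26. ]
```

>>> play_rows(
  translation=[
    [0.024,-0.04,0],
    [0.024,-0.04,0],
    [0.024,-0.04,0],
    [0.024,-0.04,0],
    [0.024,-0.04,0],
    [0.024,-0.04,0],
    [0.024,-0.04,0],
    [0.0245,-0.0386,0],
    [0,0,0],
    [0,0,0],
  ],
  dr=[
    [0,0,0.131],
    [0,0,0.131],
    [0,0,0.131],
    [0,0,0.131],
    [0,0,0.131],
    [0,0,0.131],
    [0,0,0.131],
    [0,0,0.131],
    [0,0,0],
    [0,0,0],
  ],
  claw=[0.05,0.05,0.05,0.05,0.05,0.05,0.05,0.05,0.05,0.05],
  grip_force=25,
)

```text
t: 2.5
tcp_pos: [375.2, 279.3, 222.6]
tool_rot: [-1.149, 2.924, 0.001]
wrist_force: [0.4, 0.7, -0.6]
opening: 50.0
```

```bash
cat > w.py <<'E'
import sys
from h import *
o=get_obs();p,d=snapshot('wrist');cv2.imwrite(f'pics/{sys.argv[1]}.png',p[:,:,::-1])
R=cv2.Rodrigues(o['tool_rot'])[0]
print(o['t'],o['tcp_pos'].round(1),'jaw',np.degrees(np.arctan2(R[1,1],R[0,1])).round(1),'z',R[:,2].round(3),o['opening'],o['wrist_force'].round(1))
E
python3 w.py w1
```

```text
2.5 [375.2 279.3 222.6] jaw 132.9 z [-0.     0.001 -1.   ] 49.99342825348163 [ 0.4  0.7 -0.6]
```

View pics/w1.png

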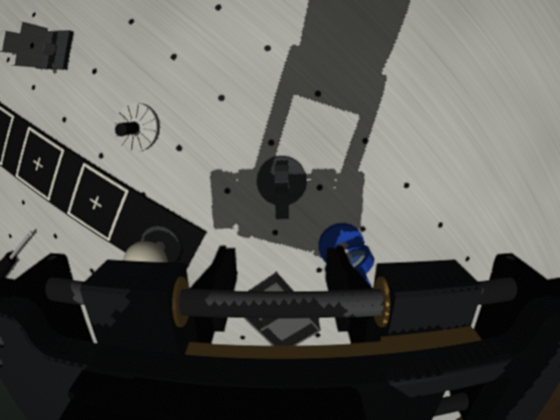

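```bash
cat >> h.py <<'E'
def fproj(Pw,c):
    K=c['mtx'];E=c['extrinsics']
    q=E[:3,:3].T@(np.array(Pw,float)-E[:3,3]); v=np.array([q[0],-q[1],-q[2]])
    th=np.arctan2(np.hypot(v[0],v[1]),v[2]); k=th/np.hypot(v[0],v[1])
    return np.array([K[0,0]*k*v[0]+K[0,2],K[1,1]*k*v[1]+K[1,2]])
E
python3 - <<'E'
from h import *
c=calibration('wrist');p=cv2.imread('pics/w1.png')
a=np.radians(43);ex=np.array([np.cos(a),np.sin(a),0]);ey=np.array([-ex[1],ex[0],0])
p=cv2.resize(p[130:300,180:400],None,fx=3.5,fy=3.5,interpolation=cv2.INTER_CUBIC)
o=np.array([375,278.5,112.])
q=[(fproj(o+12*s*ex+6*t*ey,c)-[180,130]+.5)*3.5 for s,t in[(1,1),(1,-1),(-1,-1),(-1,1)]]
cv2.polylines(p,[np.int32(q)],True,(0,0,255),1)
q=[(fproj([375+30*np.cos(t),278.5+30*np.sin(t),10],c)-[180,130]+.5)*3.5 for t in np.linspace(0,6.2,40)]
cv2.polylines(p,[np.int32(q)],True,(0,255,255),1)
cv2.imwrite('pics/w1c.png',p)
E
```

```text
(no output)
```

View pics/w1c.png

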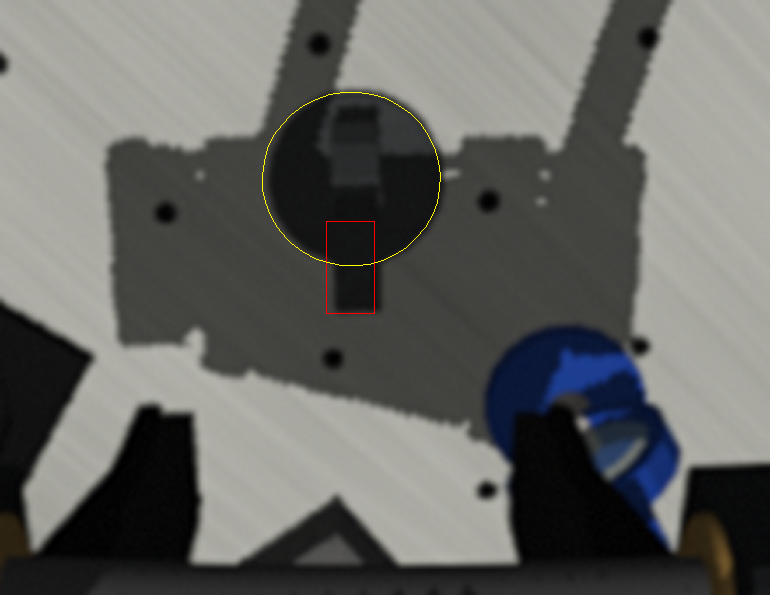

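The overlay confirms the dark, non-blue lens stand under the jaws: tab end at (355,300) and base ring at (350,180) in the crop match the prediction to within 2 mm. I'll descend and grip it.

>>> play_rows(
  translation=[
    [0,0,-0.04],
    [0,0,-0.04],
    [0,0,-0.035],
    [0,0,-0.02],
    [0,0,-0.0085],
    [0,0,0],
    [0,0,0],
    [0,0,0],
    [0,0,0],
    [0,0,0],
  ],
  dr=[
    [0,0,0],
    [0,0,0],
    [0,0,0],
    [0,0,0],
    [0,0,0],
    [0,0,0],
    [0,0,0],
    [0,0,0],
    [0,0,0],
    [0,0,0],
  ],
  claw=[0.05,0.05,0.05,0.05,0.05,0.05,0,0,0,0],
  grip_force=25,
)

```text
t: 3.8
tcp_pos: [375.5, 279.1, 79.4]
tool_rot: [-1.152, 2.922, 0.0]
wrist_force: [0.6, 0.7, 0.2]
opening: 17.8
```

>>> play_rows(
  translation=[
    [0,0,0],
    [0,0,0],
    [0,0,0.01],
    [0,0,0.02],
    [0,0,0.03],
    [0,0,0.04],
    [0,0,0.04],
    [0,0,0.01],
    [0,0,0],
    [0,0,0],
  ],
  dr=[
    [0,0,0],
    [0,0,0],
    [0,0,0],
    [0,0,0],
    [0,0,0],
    [0,0,0],
    [0,0,0],
    [0,0,0],
    [0,0,0],
    [0,0,0],
  ],
  claw=[0,0,0,0,0,0,0,0,0,0],
)

```text
t: 5.05
tcp_pos: [374.2, 278.5, 226.9]
tool_rot: [1.151, -2.919, 0.001]
wrist_force: [-0.4, -0.6, -3.2]
opening: 11.9
```

>>> play_rows(
  translation=[
    [0.012,-0.016,0],
    [0.024,-0.032,0],
    [0.03,-0.039,0],
    [0.03,-0.039,0],
    [0.03,-0.039,0],
    [0.03,-0.039,0],
    [0.03,-0.039,0],
    [0.02,-0.027,0],
    [0.007,-0.01,0],
    [0,0,0],
  ],
  dr=[
    [0,0,-0.03],
    [0,0,-0.06],
    [0,0,-0.08],
    [0,0,-0.08],
    [0,0,-0.08],
    [0,0,-0.08],
    [0,0,-0.08],
    [0,0,-0.053],
    [0,0,0],
    [0,0,0],
  ],
  claw=[0,0,0,0,0,0,0,0,0,0],
)

```text
t: 6.3
tcp_pos: [587.5, -1.0, 227.4]
tool_rot: [0.326, -3.122, -0.002]
wrist_force: [-1.3, 0.1, -2.5]
opening: 11.4
```

```bash
python3 w.py w2
```

```text
6.3 [587.5  -1.  227.4] jaw 101.9 z [-0.003  0.001 -1.   ] 11.400603474998327 [-1.3  0.1 -2.5]
```

View pics/w2.png

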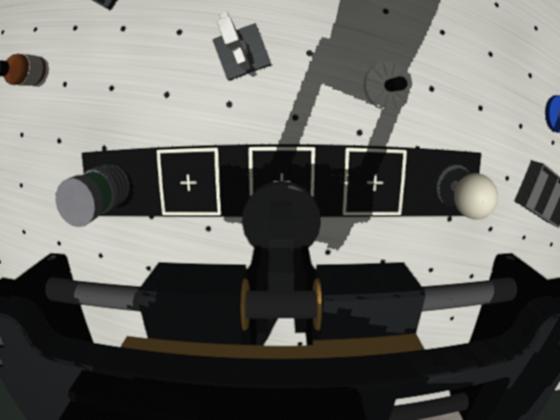

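Lens is held upright and square above the middle seat (282,215). Lowering.

>>> play_rows(
  translation=[
    [0.0007,0.0004,-0.02],
    [0,0,-0.04],
    [0,0,-0.04],
    [0,0,-0.02],
    [0,0,-0.01],
    [0,0,-0.005],
    [0,0,-0.003],
    [0,0,0],
    [0,0,0],
    [0,0,0],
  ],
  dr=[
    [0,0,0],
    [0,0,0],
    [0,0,0],
    [0,0,0],
    [0,0,0],
    [0,0,0],
    [0,0,0],
    [0,0,0],
    [0,0,0],
    [0,0,0],
  ],
  claw=[0,0,0,0,0,0,0,0,0,0],
)

```text
t: 7.6
tcp_pos: [589.3, -0.6, 91.5]
tool_rot: [-0.326, 3.124, -0.0]
wrist_force: [-0.5, -0.0, -2.6]
opening: 11.5
```

>>> play_rows(
  translation=[
    [-0.0005,0,-0.002],
    [0,0,-0.001],
    [0,0,0],
    [0,0,0],
  ],
  dr=[
    [0,0,0],
    [0,0,0],
    [0,0,0],
    [0,0,0],
  ],
  claw=[0,0,0,0],
)

```text
t: 8.1
tcp_pos: [588.5, -0.5, 88.0]
tool_rot: [0.327, -3.125, 0.0]
wrist_force: [0.4, 0.2, -1.3]
opening: 11.4
```

Run:
```python
from h import *
for i in range(4):
    snapshot('wrist');o=get_obs(); print(o['tcp_pos'].round(1),o['wrist_force'].round(1))
```

```text
[588.5  -0.6  88. ] [-0.8  0.8 -2. ]
[ 5.885e+02 -5.000e-01  8.810e+01] [-0.1  0.4 -1.8]
[ 5.885e+02 -5.000e-01  8.810e+01] [ 0.3 -0.1 -2.1]
[ 5.885e+02 -5.000e-01  8.810e+01] [-0.1 -0.4 -2.2]
```

>>> play_rows(
  translation=[
    [0,0,-0.001],
    [0,0,0],
    [0,0,0],
    [0,0,0],
    [0,0,0],
    [0,0,0.01],
    [0,0,0.03],
    [0,0,0.04],
    [0,0,0.04],
    [0,0,0.025],
  ],
  dr=[
    [0,0,0],
    [0,0,0],
    [0,0,0],
    [0,0,0],
    [0,0,0],
    [0,0,0],
    [0,0,0],
    [0,0,0],
    [0,0,0],
    [0,0,0],
  ],
  claw=[0,0,0.04,0.04,0.04,0.04,0.04,0.04,0.04,0.04],
)

```text
t: 9.55
tcp_pos: [589.5, -0.6, 235.7]
tool_rot: [-0.326, 3.121, -0.001]
wrist_force: [1.7, -1.0, -0.4]
opening: 40.1
```

>>> play_rows(
  translation=[
    [-0.0286,-0.0154,0],
    [-0.0286,-0.0154,0],
    [-0.0286,-0.0154,0],
    [-0.0286,-0.0154,0],
    [-0.0286,-0.0154,0],
    [0,0,0],
    [0,0,0],
  ],
  dr=[
    [0,0,0.0667],
    [0,0,0.0667],
    [0,0,0.0667],
    [0,0,0.0667],
    [0,0,0.0667],
    [0,0,0],
    [0,0,0],
  ],
  claw=[0.05,0.05,0.05,0.05,0.05,0.05,0.05],
)

```text
t: 10.42
tcp_pos: [446.2, -77.5, 232.9]
tool_rot: [-0.838, 3.026, -0.001]
wrist_force: [-0.1, -0.6, 0.9]
opening: 50.2
```

```bash
python3 w.py w3;  python3 - <<'E'
from h import *
c=calibration('wrist');p=cv2.imread('pics/w3.png')
a=np.radians(31);ex=np.array([np.cos(a),np.sin(a),0]);ey=np.array([-ex[1],ex[0],0])
p=cv2.resize(p[100:300,150:410],None,fx=3,fy=3,interpolation=cv2.INTER_CUBIC)
for o,hx,hy in [([445.5,-77.7,112.],12,6),([445.5,-77.7,10.],27,27)]:
  q=[(fproj(o+hx*s*ex+hy*t*ey,c)-[150,100]+.5)*3 for s,t in[(1,1),(1,-1),(-1,-1),(-1,1)]]
  cv2.polylines(p,[np.int32(q)],True,(0,0,255),1)
cv2.imwrite('pics/w3c.png',p)
E
```

```text
10.425 [446.2 -77.5 232.9] jaw 121.0 z [ 0.002 -0.    -1.   ] 50.15990367636427 [-0.1 -0.6  0.9]
```

View pics/w3c.png

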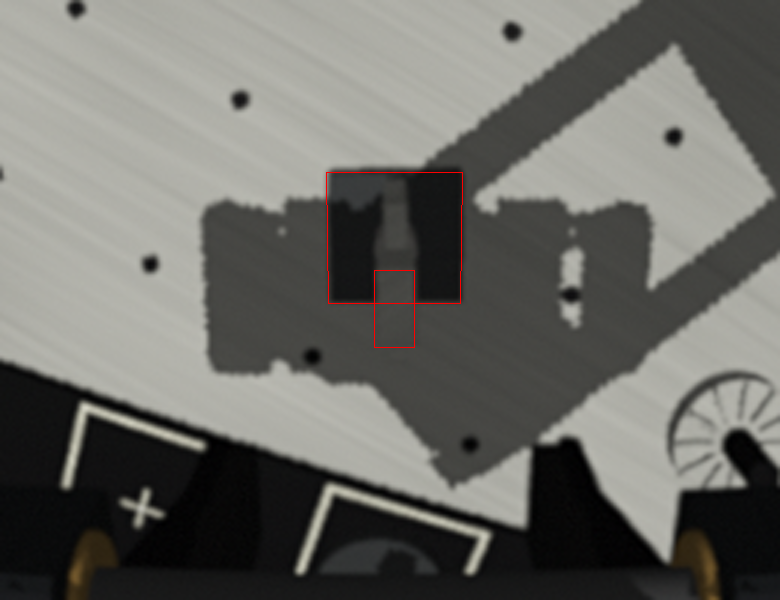

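The pinhole base (395,235) and tab (395,310) match the prediction closely. Descend and grip.

>>> play_rows(
  translation=[
    [0,0,-0.04],
    [0,0,-0.04],
    [0,0,-0.04],
    [0,0,-0.02],
    [0,0,-0.0125],
    [0,0,0],
    [0,0,0],
    [0,0,0],
    [0,0,0],
    [0,0,0],
  ],
  dr=[
    [0,0,0],
    [0,0,0],
    [0,0,0],
    [0,0,0],
    [0,0,0],
    [0,0,0],
    [0,0,0],
    [0,0,0],
    [0,0,0],
    [0,0,0],
  ],
  claw=[0.05,0.05,0.05,0.05,0.05,0.05,0,0,0,0],
  grip_force=25,
)

```text
t: 11.72
tcp_pos: [445.7, -77.7, 79.9]
tool_rot: [-0.84, 3.027, -0.001]
wrist_force: [-1.5, 0.8, -0.1]
opening: 18.2
```

>>> play_rows(
  translation=[
    [0,0,0],
    [0,0,0],
    [0,0,0],
  ],
  dr=[
    [0,0,0],
    [0,0,0],
    [0,0,0],
  ],
  claw=[0,0,0],
)

```text
t: 12.1
tcp_pos: [445.5, -77.5, 79.7]
tool_rot: [-0.841, 3.027, -0.0]
wrist_force: [-0.6, 0.5, 2.7]
opening: 12.0
```

>>> play_rows(
  translation=[
    [0,0,0.01],
    [0,0,0.02],
    [0,0,0.03],
    [0,0,0.04],
    [0,0,0.04],
    [0,0,0.01],
    [0,0,0],
  ],
  dr=[
    [0,0,0],
    [0,0,0],
    [0,0,0],
    [0,0,0],
    [0,0,0],
    [0,0,0],
    [0,0,0],
  ],
  claw=[0,0,0,0,0,0,0],
)

```text
t: 12.98
tcp_pos: [445.5, -77.5, 229.3]
tool_rot: [-0.84, 3.027, -0.0]
wrist_force: [-0.2, 0.7, -3.0]
opening: 11.8
```

>>> play_rows(
  translation=[
    [0.015,-0.003,0],
    [0.028,-0.006,0],
    [0.03,-0.007,0],
    [0.03,-0.007,0],
    [0.03,-0.007,0],
    [0.023,-0.004,0],
    [0.01,-0.002,0],
    [0,0,0],
    [0,0,0],
  ],
  dr=[
    [0,0,-0.033],
    [0,0,-0.06],
    [0,0,-0.06],
    [0,0,-0.06],
    [0,0,-0.06],
    [0,0,-0.06],
    [0,0,0],
    [0,0,0],
    [0,0,0],
  ],
  claw=[0,0,0,0,0,0,0,0,0],
)

```text
t: 14.1
tcp_pos: [610.5, -113.3, 228.8]
tool_rot: [0.328, -3.123, -0.001]
wrist_force: [0.2, 0.5, -2.5]
opening: 11.7
```

```bash
python3 w.py w4
```

```text
14.1 [ 610.5 -113.3  228.8] jaw 102.0 z [-0.002  0.    -1.   ] 11.717970940479498 [ 0.2  0.5 -2.5]
```

View pics/w4.png

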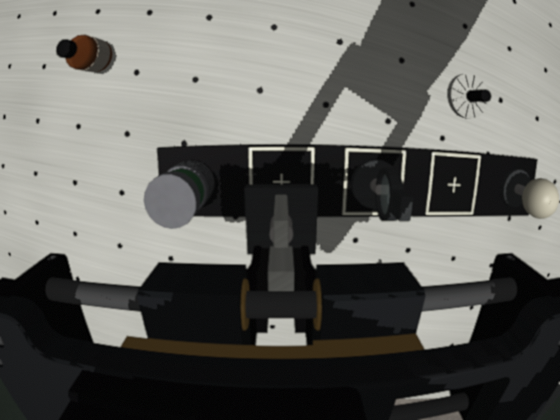

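The pinhole is held square over the lamp-side seat (282,215), and the lens stands centred in the middle one (375,183). Lowering.

>>> play_rows(
  translation=[
    [0.0007,0,-0.02],
    [0,0,-0.04],
    [0,0,-0.04],
    [0,0,-0.02],
    [0,0,-0.01],
    [0,0,-0.005],
    [0,0,-0.003],
    [0,0,-0.001],
    [0,0,0],
    [0,0,0],
  ],
  dr=[
    [0,0,0],
    [0,0,0],
    [0,0,0],
    [0,0,0],
    [0,0,0],
    [0,0,0],
    [0,0,0],
    [0,0,0],
    [0,0,0],
    [0,0,0],
  ],
  claw=[0,0,0,0,0,0,0,0,0,0],
)

```text
t: 15.4
tcp_pos: [612.5, -113.6, 91.0]
tool_rot: [-0.327, 3.124, -0.001]
wrist_force: [0.2, 0.9, -3.4]
opening: 11.4
```

>>> play_rows(
  translation=[
    [0,0,0],
    [0,0,0],
  ],
  dr=[
    [0,0,0],
    [0,0,0],
  ],
  claw=[0,0],
)

```text
t: 15.65
tcp_pos: [612.2, -113.6, 90.6]
tool_rot: [-0.327, 3.124, -0.0]
wrist_force: [0.1, 0.5, -2.5]
opening: 11.5
```

>>> play_rows(
  translation=[
    [-0.0005,0,-0.002],
    [0,0,-0.001],
    [0,0,-0.0005],
    [0,0,0],
    [0,0,0],
  ],
  dr=[
    [0,0,0],
    [0,0,0],
    [0,0,0],
    [0,0,0],
    [0,0,0],
  ],
  claw=[0,0,0,0,0],
)

```text
t: 16.27
tcp_pos: [611.8, -113.5, 87.8]
tool_rot: [-0.327, 3.124, -0.0]
wrist_force: [-3.0, 1.2, 4.7]
opening: 12.1
```

>>> play_rows(
  translation=[
    [0,0,0],
    [0,0,0],
    [0,0,0],
    [0,0,0.01],
    [0,0,0.03],
    [0,0,0.04],
    [0,0,0.04],
    [0,0,0.025],
  ],
  dr=[
    [0,0,0],
    [0,0,0],
    [0,0,0],
    [0,0,0],
    [0,0,0],
    [0,0,0],
    [0,0,0],
    [0,0,0],
  ],
  claw=[0.04,0.04,0.04,0.04,0.04,0.04,0.04,0.04],
)

```text
t: 17.27
tcp_pos: [612.6, -113.8, 235.6]
tool_rot: [-0.327, 3.121, -0.003]
wrist_force: [0.7, 0.7, 0.8]
opening: 40.1
```

>>> play_rows(
  translation=[
    [-0.031,-0.0195,0],
    [-0.031,-0.0195,0],
    [-0.031,-0.0195,0],
    [-0.031,-0.0195,0],
    [-0.031,-0.0195,0],
    [-0.031,-0.0195,0],
    [-0.031,-0.0195,0],
    [-0.0295,-0.0195,0],
    [0,0,0],
    [0,0,0],
  ],
  dr=[
    [0,0,-0.08],
    [0,0,-0.08],
    [0,0,-0.08],
    [0,0,-0.08],
    [0,0,-0.08],
    [0,0,-0.08],
    [0,0,-0.08],
    [0,0,-0.075],
    [0,0,0],
    [0,0,0],
  ],
  claw=[0.05,0.05,0.05,0.05,0.05,0.05,0.05,0.05,0.05,0.05],
)

```text
t: 18.52
tcp_pos: [365.7, -269.5, 232.7]
tool_rot: [0.664, 3.069, -0.0]
wrist_force: [0.2, 0.2, -0.6]
opening: 50.1
```

```bash
python3 w.py w5;  python3 - <<'E'
from h import *
c=calibration('wrist');p=cv2.imread('pics/w5.png')
a=np.radians(155.5);ex=np.array([np.cos(a),np.sin(a),0]);ey=np.array([-ex[1],ex[0],0])
p=cv2.resize(p[100:300,150:410],None,fx=3,fy=3,interpolation=cv2.INTER_CUBIC)
for o,hx,hy in [([365,-269.5,112.],12,6),([365,-269.5,10.],36,20)]:
  q=[(fproj(o+hx*s*ex+hy*t*ey,c)-[150,100]+.5)*3 for s,t in[(1,1),(1,-1),(-1,-1),(-1,1)]]
  cv2.polylines(p,[np.int32(q)],True,(0,0,255),1)
cv2.imwrite('pics/w5c.png',p)
E
```

```text
18.525 [ 365.7 -269.5  232.7] jaw 65.6 z [ 0.001 -0.001 -1.   ] 50.10535956667975 [ 0.2  0.2 -0.6]
```

View pics/w5c.png

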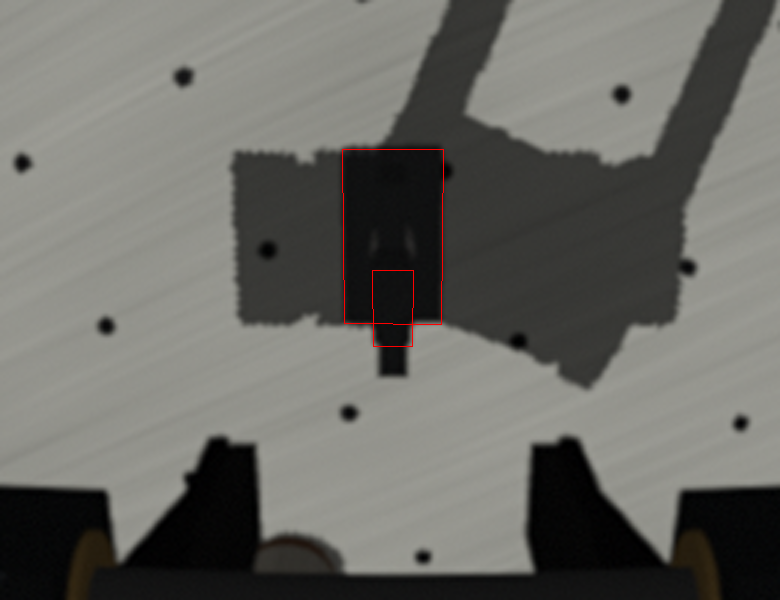

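The diffuser base outline (393,235) matches the prediction. Descend and grip.

>>> play_rows(
  translation=[
    [0,0,-0.04],
    [0,0,-0.04],
    [0,0,-0.04],
    [0,0,-0.02],
    [0,0,-0.0125],
    [0,0,0],
    [0,0,0],
    [0,0,0],
    [0,0,0],
    [0,0,0],
  ],
  dr=[
    [0,0,0],
    [0,0,0],
    [0,0,0],
    [0,0,0],
    [0,0,0],
    [0,0,0],
    [0,0,0],
    [0,0,0],
    [0,0,0],
    [0,0,0],
  ],
  claw=[0.05,0.05,0.05,0.05,0.05,0.05,0,0,0,0],
  grip_force=25,
)

```text
t: 19.82
tcp_pos: [365.3, -269.7, 79.9]
tool_rot: [0.665, 3.07, -0.001]
wrist_force: [0.1, -0.3, 0.8]
opening: 17.6
```

>>> play_rows(
  translation=[
    [0,0,0],
    [0,0,0],
    [0,0,0],
  ],
  dr=[
    [0,0,0],
    [0,0,0],
    [0,0,0],
  ],
  claw=[0,0,0],
)

```text
t: 20.2
tcp_pos: [365.2, -269.7, 79.7]
tool_rot: [0.665, 3.07, -0.0]
wrist_force: [-1.2, 0.2, 2.2]
opening: 11.5
```

>>> play_rows(
  translation=[
    [0,0,0.01],
    [0,0,0.02],
    [0,0,0.03],
    [0,0,0.04],
    [0,0,0.04],
    [0,0,0.01],
    [0,0,0],
  ],
  dr=[
    [0,0,0],
    [0,0,0],
    [0,0,0],
    [0,0,0],
    [0,0,0],
    [0,0,0],
    [0,0,0],
  ],
  claw=[0,0,0,0,0,0,0],
)

```text
t: 21.08
tcp_pos: [365.2, -269.5, 229.3]
tool_rot: [0.664, 3.07, -0.0]
wrist_force: [0.6, -0.1, -2.9]
opening: 11.8
```

>>> play_rows(
  translation=[
    [0.009,0.017,0],
    [0.017,0.033,0],
    [0.019,0.036,0],
    [0.019,0.036,0],
    [0.019,0.036,0],
    [0.019,0.036,0],
    [0.019,0.036,0],
    [0.019,0.036,0],
    [0.019,0.036,0],
    [0.019,0.036,0],
  ],
  dr=[
    [0,0,0.035],
    [0,0,0.06],
    [0,0,0.06],
    [0,0,0.06],
    [0,0,0.06],
    [0,0,0.06],
    [0,0,0.06],
    [0,0,0.06],
    [0,0,0.06],
    [0,0,0.06],
  ],
  claw=[0,0,0,0,0,0,0,0,0,0],
)

```text
t: 22.32
tcp_pos: [542.2, 69.8, 226.4]
tool_rot: [0.236, -3.128, -0.001]
wrist_force: [1.0, -0.7, -3.3]
opening: 12.0
```

>>> play_rows(
  translation=[
    [0.014,0.029,0],
    [0.007,0.014,0],
    [0,0,0],
    [0,0,0],
  ],
  dr=[
    [0,0,0.06],
    [0,0,0],
    [0,0,0],
    [0,0,0],
  ],
  claw=[0,0,0,0],
)

```text
t: 22.82
tcp_pos: [563.6, 110.4, 228.8]
tool_rot: [0.325, -3.123, 0.001]
wrist_force: [-0.1, -0.1, -2.3]
opening: 11.6
```

```bash
python3 w.py w6
```

```text
22.825 [563.6 110.4 228.8] jaw 101.9 z [-0.001 -0.001 -1.   ] 11.648590579240206 [-0.1 -0.1 -2.3]
```

View pics/w6.png

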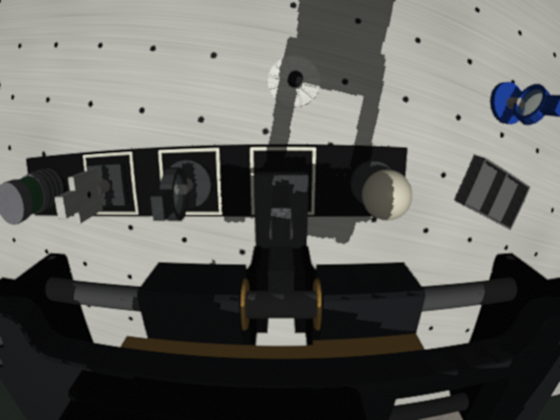

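The diffuser is held square over the detector-side seat (283,200), and the pinhole and lens stand in their seats (108,190) and (187,185). Lowering.

>>> play_rows(
  translation=[
    [0,0.0008,-0.02],
    [0,0,-0.04],
    [0,0,-0.04],
    [0,0,-0.02],
    [0,0,-0.01],
    [0,0,-0.005],
    [0,0,-0.003],
    [0,0,-0.001],
    [0,0,0],
    [0,0,0],
  ],
  dr=[
    [0,0,0],
    [0,0,0],
    [0,0,0],
    [0,0,0],
    [0,0,0],
    [0,0,0],
    [0,0,0],
    [0,0,0],
    [0,0,0],
    [0,0,0],
  ],
  claw=[0,0,0,0,0,0,0,0,0,0],
)

```text
t: 24.12
tcp_pos: [564.5, 112.3, 91.0]
tool_rot: [-0.327, 3.124, -0.0]
wrist_force: [0.1, -0.1, -2.5]
opening: 11.6
```

>>> play_rows(
  translation=[
    [0,0,-0.001],
    [0,0,-0.001],
    [0,0,0],
    [0,0,0],
  ],
  dr=[
    [0,0,0],
    [0,0,0],
    [0,0,0],
    [0,0,0],
  ],
  claw=[0,0,0,0],
)

```text
t: 24.62
tcp_pos: [564.2, 112.3, 88.5]
tool_rot: [0.327, -3.124, 0.0]
wrist_force: [-0.1, -0.4, -2.3]
opening: 12.0
```

>>> play_rows(
  translation=[
    [0,0,-0.001],
    [0,0,0],
    [0,0,0],
    [0,0,0],
    [0,0,0],
    [0,0,0.01],
    [0,0,0.03],
    [0,0,0.04],
    [0,0,0.04],
    [0,0,0.025],
  ],
  dr=[
    [0,0,0],
    [0,0,0],
    [0,0,0],
    [0,0,0],
    [0,0,0],
    [0,0,0],
    [0,0,0],
    [0,0,0],
    [0,0,0],
    [0,0,0],
  ],
  claw=[0,0,0.04,0.04,0.04,0.04,0.04,0.04,0.04,0.04],
)

```text
t: 25.88
tcp_pos: [565.2, 112.4, 236.1]
tool_rot: [-0.327, 3.121, -0.0]
wrist_force: [-0.3, 0.5, -0.7]
opening: 40.4
```

>>> play_rows(
  translation=[
    [-0.024,-0.0025,0],
    [-0.024,-0.0025,0],
    [-0.024,-0.0025,0],
    [-0.024,-0.0025,0],
    [-0.023,-0.0025,0],
    [0,0,0],
    [0,0,0],
  ],
  dr=[
    [0,0,0],
    [0,0,0],
    [0,0,0],
    [0,0,0],
    [0,0,0],
    [0,0,0],
    [0,0,0],
  ],
  claw=[0.05,0.05,0.05,0.05,0.05,0.05,0.05],
)

```text
t: 26.75
tcp_pos: [446.0, 99.8, 233.3]
tool_rot: [-0.327, 3.123, -0.0]
wrist_force: [0.4, 0.1, 0.4]
opening: 49.8
```

```bash
python3 w.py w7;  python3 - <<'E'
from h import *
c=calibration('wrist');p=cv2.imread('pics/w7.png')
p=cv2.resize(p[100:300,150:410],None,fx=3,fy=3,interpolation=cv2.INTER_CUBIC)
for z,r in[(12,30),(50,8)]:
  q=[(fproj([445.3+r*np.cos(t),99.5+r*np.sin(t),z],c)-[150,100]+.5)*3 for t in np.linspace(0,6.2,40)]
  cv2.polylines(p,[np.int32(q)],True,(0,0,255),1)
cv2.imwrite('pics/w7c.png',p)
E
```

```text
26.75 [446.   99.8 233.3] jaw 102.0 z [ 0.002  0.    -1.   ] 49.77152471763666 [0.4 0.1 0.4]
```

View pics/w7c.png

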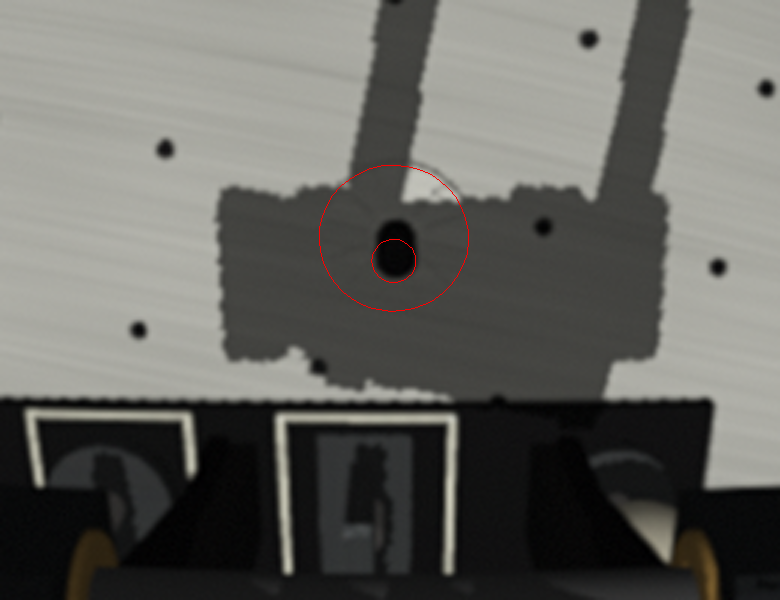

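The stem (395,250) and disc match the prediction, and the diffuser sits squarely in its outline (365,500). Descending on the stem.

>>> play_rows(
  translation=[
    [0,0,-0.04],
    [0,0,-0.045],
    [0,0,-0.045],
    [0,0,-0.04],
    [0,0,-0.025],
    [0,0,-0.012],
    [0,0,-0.004],
    [0,0,0],
    [0,0,0],
  ],
  dr=[
    [0,0,0],
    [0,0,0],
    [0,0,0],
    [0,0,0],
    [0,0,0],
    [0,0,0],
    [0,0,0],
    [0,0,0],
    [0,0,0],
  ],
  claw=[0.05,0.05,0.05,0.05,0.05,0.05,0.05,0.05,0.05],
  grip_force=20,
)

```text
t: 27.92
tcp_pos: [446.3, 99.8, 22.6]
tool_rot: [-0.327, 3.122, -0.0]
wrist_force: [1.2, 0.4, 0.1]
opening: 49.8
```

>>> play_rows(
  translation=[
    [0,0,0],
    [0,0,0],
    [0,0,0],
    [0,0,0],
    [0,0,0],
    [0,0,0],
  ],
  dr=[
    [0,0,0],
    [0,0,0],
    [0,0,0],
    [0,0,0],
    [0,0,0],
    [0,0,0],
  ],
  claw=[0,0,0,0,0,0],
)

```text
t: 28.68
tcp_pos: [445.2, 99.8, 21.6]
tool_rot: [0.327, -3.124, -0.0]
wrist_force: [-0.8, 0.4, 1.2]
opening: 15.6
```

>>> play_rows(
  translation=[
    [0,0,0.01],
    [0,0,0.02],
    [0,0,0.035],
    [0,0,0.045],
    [0,0,0.045],
    [0,0,0.035],
    [0,0,0.015],
    [0,0,0.005],
    [0,0,0],
  ],
  dr=[
    [0,0,0],
    [0,0,0],
    [0,0,0],
    [0,0,0],
    [0,0,0],
    [0,0,0],
    [0,0,0],
    [0,0,0],
    [0,0,0],
  ],
  claw=[0,0,0,0,0,0,0,0,0],
)

```text
t: 29.8
tcp_pos: [444.6, 99.7, 230.4]
tool_rot: [0.327, -3.123, -0.0]
wrist_force: [0.4, -0.2, -1.5]
opening: 15.2
```

>>> play_rows(
  translation=[
    [0.009,-0.015,0],
    [0.018,-0.03,0],
    [0.021,-0.036,0],
    [0.021,-0.036,0],
    [0.021,-0.036,0],
    [0.021,-0.036,0],
    [0.021,-0.036,0],
    [0.021,-0.036,0],
    [0.021,-0.036,0],
    [0.0153,-0.0233,0],
  ],
  dr=[
    [0,0,0],
    [0,0,0],
    [0,0,0],
    [0,0,0],
    [0,0,0],
    [0,0,0],
    [0,0,0],
    [0,0,0],
    [0,0,0],
    [0,0,0],
  ],
  claw=[0,0,0,0,0,0,0,0,0,0],
)

```text
t: 31.05
tcp_pos: [634.3, -223.5, 229.2]
tool_rot: [0.324, -3.122, -0.001]
wrist_force: [-0.2, 0.2, -0.3]
opening: 15.3
```

>>> play_rows(
  translation=[
    [0,0,0],
    [0,0,0],
    [0,0,0],
  ],
  dr=[
    [0,0,0],
    [0,0,0],
    [0,0,0],
  ],
  claw=[0,0,0],
)

```text
t: 31.42
tcp_pos: [634.0, -219.9, 231.1]
tool_rot: [0.328, -3.124, -0.001]
wrist_force: [-0.1, -0.0, 0.4]
opening: 15.5
```

```bash
python3 w.py w8
python3 - <<'E'
from h import *
p=cv2.imread('pics/w8.png');c=calibration('wrist')
q=[fproj([634.5+28*np.cos(t),-220.5+28*np.sin(t),98],c) for t in np.linspace(0,6.2,40)]
cv2.polylines(p,[np.int32(q)],True,(0,0,255),1); cv2.imwrite('pics/w8c.png',p)
E
```

```text
31.425 [ 634.  -219.9  231.1] jaw 102.0 z [-0.001  0.    -1.   ] 15.512240750232813 [-0.1 -0.   0.4]
```

View pics/w8c.png

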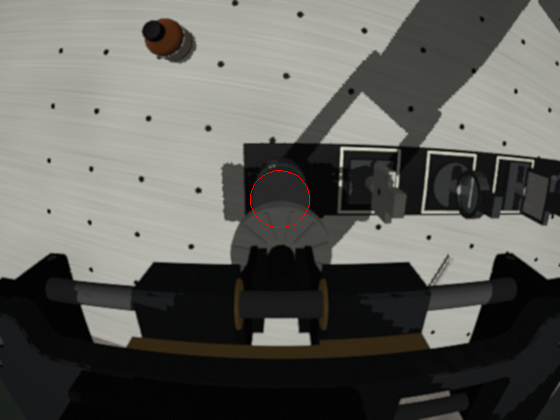

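The cap hangs over the lamp, and the predicted lamp-top circle agrees with the visible edge near (280,172). Lowering.

>>> play_rows(
  translation=[
    [0,-0.0004,-0.02],
    [0,0,-0.035],
    [0,0,-0.025],
    [0,0,-0.015],
    [0,0,-0.007],
    [0,0,-0.004],
    [0,0,-0.002],
    [0,0,0],
    [0,0,0],
    [0,0,0],
  ],
  dr=[
    [0,0,0],
    [0,0,0],
    [0,0,0],
    [0,0,0],
    [0,0,0],
    [0,0,0],
    [0,0,0],
    [0,0,0],
    [0,0,0],
    [0,0,0],
  ],
  claw=[0,0,0,0,0,0,0,0,0,0],
)

```text
t: 32.72
tcp_pos: [634.7, -221.0, 124.0]
tool_rot: [-0.327, 3.124, -0.001]
wrist_force: [-0.3, -0.1, -0.6]
opening: 15.1
```

```bash
python3 w.py w9
python3 - <<'E'
from h import *
a,_=snapshot('side');b,_=snapshot('top')
a=cv2.resize(a[230:310,280:380],None,fx=4,fy=4,interpolation=cv2.INTER_CUBIC);b=cv2.resize(b[130:210,320:420],None,fx=4,fy=4,interpolation=cv2.INTER_CUBIC)
cv2.imwrite('pics/cap.png',np.hstack([a,b])[:,:,::-1])
print(get_obs()['tcp_pos'])
E
```

```text
32.725 [ 634.7 -221.   124. ] jaw 102.0 z [ 0.001 -0.    -1.   ] 15.08323069298355 [-0.3 -0.1 -0.6]
[ 634.53516211 -221.00931362  123.68280441]
```

View pics/cap.png

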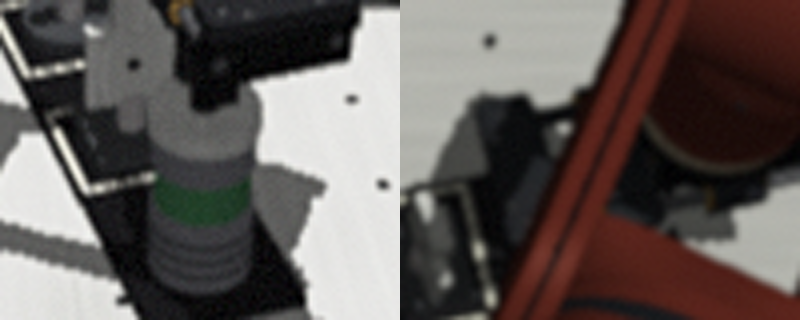

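The side crop shows the cap (205,115) centred over the lamp with a gap of a few mm. Lowering the last ~4 mm.

>>> play_rows(
  translation=[
    [0,0.0004,-0.001],
    [0,0,-0.001],
    [0,0,-0.001],
    [0,0,-0.0005],
    [0,0,0],
    [0,0,0],
  ],
  dr=[
    [0,0,0],
    [0,0,0],
    [0,0,0],
    [0,0,0],
    [0,0,0],
    [0,0,0],
  ],
  claw=[0,0,0,0,0,0],
)

```text
t: 33.62
tcp_pos: [634.5, -220.5, 120.1]
tool_rot: [-0.327, 3.124, 0.0]
wrist_force: [-1.1, -0.1, 0.4]
opening: 15.1
```

>>> play_rows(
  translation=[
    [0,0,-0.0005],
    [0,0,0],
    [0,0,0],
    [0,0,0],
    [0,0,0],
    [0,0,0],
    [0,0,0.01],
    [0,0,0.03],
    [0,0,0.04],
    [0,0,0.03],
  ],
  dr=[
    [0,0,0],
    [0,0,0],
    [0,0,0],
    [0,0,0],
    [0,0,0],
    [0,0,0],
    [0,0,0],
    [0,0,0],
    [0,0,0],
    [0,0,0],
  ],
  claw=[0,0,0.045,0.045,0.045,0.045,0.045,0.045,0.045,0.045],
)

```text
t: 34.88
tcp_pos: [635.1, -220.8, 232.6]
tool_rot: [-0.327, 3.122, -0.002]
wrist_force: [-0.0, -0.2, -0.2]
opening: 45.1
```

>>> play_rows(
  translation=[
    [-0.04,0.01,0.01],
    [-0.04,0.01,0.01],
    [-0.04,0.01,0],
    [-0.04,0.01,0],
    [-0.04,0,0],
    [-0.04,0,0],
    [-0.03,0,0],
    [0,0,0],
    [0,0,0],
  ],
  dr=[
    [0,0,0],
    [0,0,0],
    [0,0,0],
    [0,0,0],
    [0,0,0],
    [0,0,0],
    [0,0,0],
    [0,0,0],
    [0,0,0],
  ],
  claw=[0.045,0.045,0.045,0.045,0.045,0.045,0.045,0.045,0.045],
)

```text
t: 36.0
tcp_pos: [365.1, -180.8, 250.4]
tool_rot: [-0.327, 3.123, -0.002]
wrist_force: [-0.6, 0.1, 0.3]
opening: 45.4
```

Run:
```python
from h import *
print(get_obs()['tcp_pos'])
X=np.array([589.4,-.3]);a=np.radians(101.88);ey=np.array([np.cos(a),np.sin(a)]);ex=np.array([ey[1],-ey[0]])
for n in['top','side']:
  p,d=snapshot(n);cv2.imwrite(f'pics/{n}9.png',p[:,:,::-1]);P=cloud(n,d,calibration(n))
  for nm,y,zr in[('diff',115,(115,130)),('lens',0,(115,130)),('pin',-115,(115,130)),('cap',-225,(130,160)),('capdisc',-225,(106,120))]:
    c=X+y*ey
    m=(np.hypot(P[...,0]-c[0],P[...,1]-c[1])<38)&(P[...,2]>zr[0])&(P[...,2]<zr[1]);Q=P[m]
    if len(Q)<4: print(n,nm,len(Q));continue
    L=np.stack([(Q[:,:2]-X)@ex,(Q[:,:2]-X)@ey],1).astype(np.float32);r=cv2.minAreaRect(L)
    print(n,nm,len(Q),'mean',L.mean(0).round(1),'rect',np.round(r[0],1),np.round(r[1],1),round(r[2],1),'z',np.median(Q[:,2]).round(1))
  a_=p[150:255,155:400] if n=='top' else p[140:320,230:370]
  cv2.imwrite(f'pics/{n}9c.png',cv2.resize(a_,None,fx=3.2,fy=3.2,interpolation=cv2.INTER_CUBIC)[:,:,::-1])
```

```text
[ 365.13897501 -180.80622402  250.38691395]
top diff 63 mean [ -0.8 114.5] rect [ -0.2 114.5] [12.  23.8] 89.9 z 119.5
top lens 60 mean [ 0.2 -0.3] rect [ 0.3 -0.3] [23.  11.4] 2.1 z 120.1
top pin 64 mean [  -1.1 -115.3] rect [  -0.4 -115.4] [24.  12.1] 0.4 z 120.6
top cap 61 mean [  -0.9 -223.8] rect [  -0.3 -225.3] [14.5 16.4] 12.2 z 147.8
top capdisc 505 mean [  -1.1 -223.9] rect [-1.000e-01 -2.252e+02] [57.4 59.8] 79.0 z 111.0
side diff 40 mean [ -5.1 113.5] rect [ -3.8 113.3] [23. 17.] 8.0 z 120.2
side lens 46 mean [-2.7 -0.2] rect [-2.2  1.5] [17.  24.4] 87.7 z 119.4
side pin 53 mean [  -4.4 -114.8] rect [  -3.1 -114.3] [16.3 23.9] 86.7 z 119.1
side cap 78 mean [  -4.2 -226.9] rect [  -3.8 -224.6] [15.5 14.5] 51.5 z 143.2
side capdisc 401 mean [  -4.7 -228.8] rect [  -2.8 -224.6] [59.1 58.4] 64.8 z 110.7
```

View pics/top9c.png

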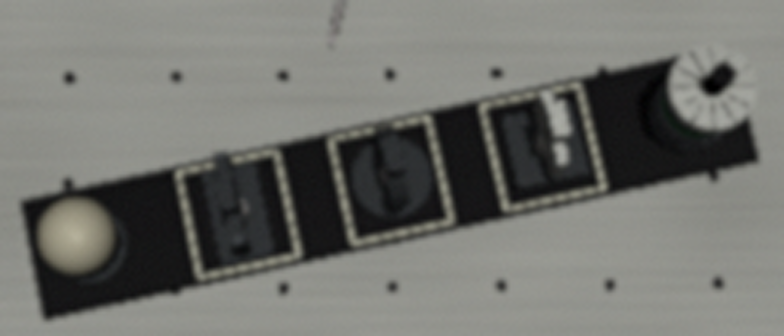

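View pics/side9c.png

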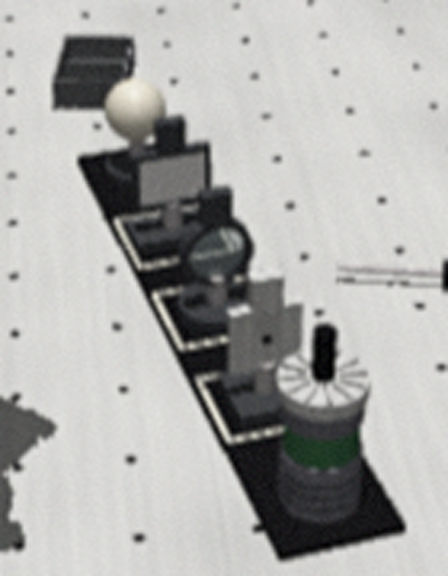

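Everything is within about 1 mm and 2° in the top camera. The diffuser, lens and pinhole are centred in their outlines in the top crop (237,210), (392,180) and (545,145), and the cap sits on the lamp at (712,90). The arm is clear, so I'm handing it in.

```bash
python3 -c "
from bench import *
print(finish_job())"
```

```text
the job is handed in; nothing more can be done
None
```

The optical line is set up and handed in at about 36 s of the 106 s allowed. The hand-in reports no verdict, so the result below rests on my own last camera checks.

**What I did:** I put the pinhole plate on the lamp-side seat, the dark lens (not the blue look-alike) on the middle seat, and the diffuser on the detector-side seat. The cooling cap is on top of the lamp house. Each part was lowered to contact or to within about 1 mm, released, and the arm withdrawn clear.

**Last checks:**

| Check | Top camera | Side camera |
|---|---|---|
| Optics, offset from seat centre | within about 1 mm | 2–5 mm toward the robot |
| Optics, angle from square | within about 2° | up to about 8° |
| Cap, offset from lamp axis | within about 1.5 mm | up to about 6 mm |

- **Heights:** the top camera puts the tab tops at about 120 mm and the cap's stem top at about 148 mm, as expected for parts standing flat.
- **Disagreement:** the side camera already read the same parts about 2–4 mm nearer the robot before anything was moved. It also sees only the near faces, so I trust the top camera more. Both readings are within the tolerances.
- **Bystanders:** I did not measure the bottle, screwdriver or tray again at the end. The arm passed well above them, and no contact showed in the force readings.

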